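# Zero a coating gauge, then hold it on the ringed spot of a sprayed panel

### The arm

A 6-joint arm with a two-finger parallel gripper is mounted at the origin on the work surface. World frame = base frame: x ahead of the robot, y to its left, z up, the work surface at z = 0. Lengths are in m, angles in rad, forces in N, time in s.
With the tool pointing down it reaches from about 0.35 to 0.875 m from the base axis. Payload 4.2 kg.
Tool frame: the origin (TCP) lies on the mounting face of the last link; the fingertips stand 182 mm ahead of it and the grasp point (between the pads) lies 164 mm ahead of it; z points along the fingers, y is the line along which they close (so a half turn about z gives the same grasp; the last joint's range is limited). The gripper opens to 87 mm and grips with 3 to 60 N. Pads are 19 mm wide; open, the fingers measure 117 mm over their backs; the gripper's body (75 mm by 190 mm) begins 51 mm behind the grasp point.
Start: joints at [1.385, 0.385, 0.008, 0, -1.194, -0.259], TCP at [0.269, 0.564, 0.405] pointing down, gripper open.
Joint ranges: [-3.14, 3.14], [-1.21, 2.06], [-1.07, 1.41], [-3.16, 2.05], [-2.99, -0.16], [-3.1, 3.1]. Speed limits (rad/s): [2.79, 2.79, 3.14, 3.14, 3.14, 3.14].

### API

Orientations are given as a 3x3 rotation matrix whose columns are the frame's x, y, z axes.
In Python, from station import robot gives the robot as it stands.
- The arm moves only by the shell command python3 nudge.py 'ROWS'. ROWS is a JSON list of rows, 1 to 5 of them, each of 7 numbers: a rotation vector rx, ry, rz in rad, then dx, dy, dz in m, then the finger opening in m; each row shifts and turns the commanded pose from where the row before left it, along the tool's axes as they then stand; what a row does not reach is not made up. A row lasts 1/8 s, in which the tool goes at most 0.0625 m and 0.188 rad, less where a joint would pass 70% of its speed; a pose out of reach is approached as far as the arm can. The fingers move at their own pace and stop on an object; the grip force is fixed at half the most. Time passes only in rows, so rows that do not move let the fingers close. It prints the time, the measured TCP pose, the force, the opening and the grip force at its end.
- robot.observe(): the state, without advancing time (a new reading comes with each control period).
- robot.snapshot(name): name is "scene" or "top" or "wrist"; returns a dict with "image" (384x512x3 uint8, blue, green, red), "fx", "fy", "cx", "cy" (pixels), "world_from_camera" (4x4, takes a point from camera to world coordinates). Camera axes: x right, y down, z forward; pixel columns grow to the right and rows downward; lengths in m; the calibration is good to about 2 mm. A picture is of the moment at which its call begins. There is no depth.
- robot.hand_in(): hands the job in; it is judged then, once.
The state is a dict: "time_s": time; "q": joint angles; "qd": joint speeds; "joint_efforts": joint torques, N m; "tool_pos": TCP position; "eef_rot": TCP orientation; "contact_force": force on the tool from outside, world axes, zero at the start; "torque": the same for the moment, N m; "gripper_width": finger opening in m; "finger_force": force on a finger pad.
Only numpy, scipy, OpenCV 4.12 (cv2) and the standard library are available. Lean on these libraries where they do the work, as an engineer would, in place of code of your own. Each camera call takes 0.05 s, during which the arm holds its last target. There are 200 camera calls.

### The job

Check the paint film on the sample panel: take the thickness gauge out of its cradle and zero it by holding it upright on the bare steel disc for at least a second, then bring it to the panel and hold it square to the sloping face with the probe tip wholly inside the pencilled ring. Both times press gently, so that the sprung probe is pushed in about half of its travel and neither just touches nor bottoms out. Finish there, still holding the gauge in the gripper and pressed on the ringed spot, and leave the bottles, cup and tape roll as they stand.

Things in the scene. Friction and masses are not known exactly. Their poses are not given: they have to be found in the camera images.
- gauge: grey hand-held coating gauge, 0.12-0.22 kg, upright in the cradle. Origin: tip of its probe when fully out (bottom end); z up the case, -x the screen side. Case 28 (x) x 52 (y) x 104 mm, z 26 to 130; below it a black housing 22 mm across, z 12 to 26, then the steel probe. In the cradle it is free from z = 59 up: grip there across y or x, lift straight up 70 mm or more to come clear
- probe_tip (a point): centre of the flat tip of the steel probe (12 mm across); it is the origin of the gauge while the probe is out, and moves up the case as the probe is pushed in
- probe (a joint): how far the probe is pushed into the gauge, m: 0 = fully out, 0.008 = bottomed. A spring pushes it out with 1.2 N at 0, 3.6 N at 0.004, 6 N at 0.008
- cradle: fixed black desk cradle, base 85 (x) x 105 (y) x 6 mm, pocket walls to 68 mm height; origin at the centre of its underside. The pocket (31 x 55 mm) leaves about 1.5 mm round the gauge, which stands in it with its axes parallel to the cradle's and its origin 9 mm above the cradle's
- zero_disc: fixed reference: bare steel disc 40 mm across and 7 mm thick, centred on a black rubber pad 75 x 75 x 3 mm; origin at the centre of the pad's underside, z up
- disc_top (a point): centre of the level top face of the steel disc, 10 mm above the bench
- panel: fixed white sprayed panel, 160 (up the slope) x 240 (y) mm, on a dark steel rest; origin on the bench under its middle. The painted face slopes 20 degrees, low edge towards -x, high edge towards +x; its middle is 60 mm above the bench, its edges 33 and 87. Green tape on both short sides; three pencilled crosses are spots already measured, not to be used
- ring_mark: pencilled ring (28 mm inside diameter) on the painted face: the spot to measure. Origin at its centre on the face, half-way up the slope and up to 60 mm to either side of the panel's middle; z is the outward normal of the face, x points up the slope, y across
- yellow_bottle: bystander: yellow paint bottle, 62 mm across, 183 mm tall, loose, to be left alone; origin at the centre of its underside
- dark_bottle: bystander: dark paint bottle, 62 mm across, 183 mm tall, loose, to be left alone; origin at the centre of its underside
- paper_cup: bystander: empty paper cup, 74 mm across the rim, 80 mm tall, loose; origin at the centre of its underside
- tape_roll: bystander: flat roll of masking tape, 96 mm across, 24 mm high, loose; origin at the centre of its underside

How it is judged:
By the outcome, as a careful person would: the job done as asked, in the order asked, and still so for the second after the job is handed in, while the arm keeps its last pose, push and grip.
It also fails if it takes over 48 s, if anything falls off the work surface, if the arm or the gripper's body presses on something with over 40 N, if the wrist force passes 120 N, or if a joint passes its speed limit or range.

## Working session

There is one attempt and no reset: what is moved stays moved. The work goes in short steps, Python scripts to look and compute and a shell command to move; the robot and the scene stay as the last step left them, time stands still between calls to the robot, and variables do not carry over. Pictures are saved under pics/ and viewed, at most 10 in all, crops included, and the job is handed in when it is done.

```bash
ls; mkdir -p pics
python3 - <<'E'
from station import robot
import cv2,numpy as np
for n in("scene","top"):
    s=robot.snapshot(n);cv2.imwrite(f"pics/{n}0.png",s["image"]);np.savez(f"{n}0.npz",**s)
    print(n,s["fx"],s["fy"],s["cx"],s["cy"],np.round(s["world_from_camera"],3).tolist())
o=robot.observe();print(o)
E
```

```text
nudge.py
pics
station.py
scene 359.6434658767651 359.6434658767651 258.74540162029075 191.3578741329447 [[0.612, 0.597, -0.519, 1.25], [0.791, -0.473, 0.388, -0.512], [-0.014, -0.648, -0.761, 1.043], [0.0, 0.0, 0.0, 1.0]]
top 448.16352703597045 448.16352703597045 254.79108806953985 191.9895044996145 [[0.014, -0.994, 0.104, 0.437], [-1.0, -0.013, 0.009, -0.012], [-0.008, -0.105, -0.994, 1.39], [0.0, 0.0, 0.0, 1.0]]
{'time_s': 0.1, 'q': array([ 1.38461222e+00,  3.85480964e-01,  6.77328250e-03, -3.91261526e-04,
       -1.19397473e+00, -2.58583082e-01]), 'qd': array([-0.00109038, -0.00115698,  0.00127237,  0.00189182, -0.00158174,
       -0.00069673]), 'joint_efforts': array([ 4.76195728e-04, -3.91692567e+01,  1.87935555e+01,  4.23186958e+00,
        1.35103296e-02, -6.82405744e-05]), 'tool_pos': array([0.26881164, 0.56404849, 0.40377856]), 'eef_rot': array([[ 9.02648803e-01, -4.30377321e-01, -7.06651743e-04],
       [-4.30377881e-01, -9.02647046e-01, -1.78611906e-03],
       [ 1.30848030e-04,  1.91636552e-03, -9.99998155e-01]]), 'contact_force': array([-0.8349109 ,  0.44526834, -0.16689985]), 'torque': array([ 0.02009498, -0.00411275,  0.02347304]), 'finger_force': 0.0, 'gripper_width': 0.08714380037274976}
```

View pics/scene0.png

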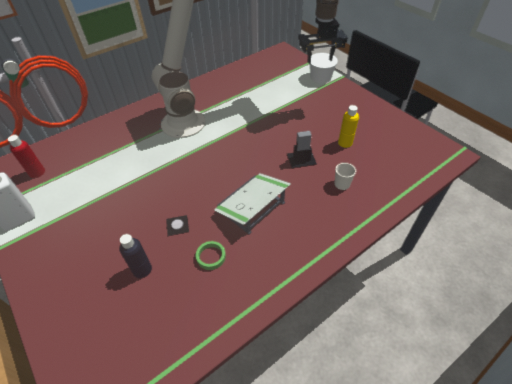

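View pics/top0.png

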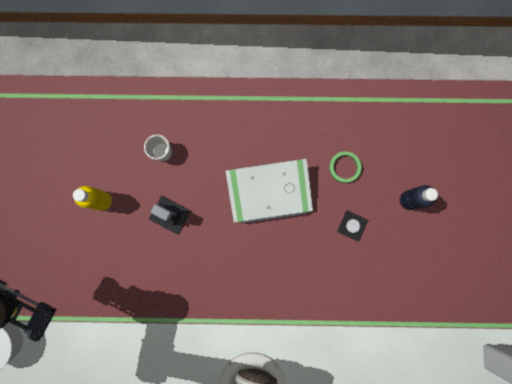

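The top picture shows the cradle and gauge at about (170,213), the disc at (353,226), the ring at (290,188), the yellow bottle at (92,198) and the cup at (158,148). I'll enlarge the crops.

Run:
```python
import cv2,numpy as np
t=np.load("top0.npz")["image"];s=np.load("scene0.npz")["image"]
f=lambda im,x,y,w,h,k:cv2.resize(im[y:y+h,x:x+w],None,fx=k,fy=k,interpolation=cv2.INTER_CUBIC)
a=np.hstack([f(t,140,185,60,60,6.5),f(s,275,120,60,60,6.5)])
b=f(t,220,150,156,50,5)
b=np.hstack([f(t,220,150,100,80,3.9),f(t,330,205,50,41,3.9*80/41*1.0)[:312,:390]])
h=min(b.shape[0],210)
c=np.zeros((200,780,3),np.uint8)
cv2.imwrite("pics/crop1.png",a);cv2.imwrite("pics/crop2.png",b);print(a.shape,b.shape)
```

```text
(390, 780, 3) (312, 770, 3)
```

View pics/crop1.png

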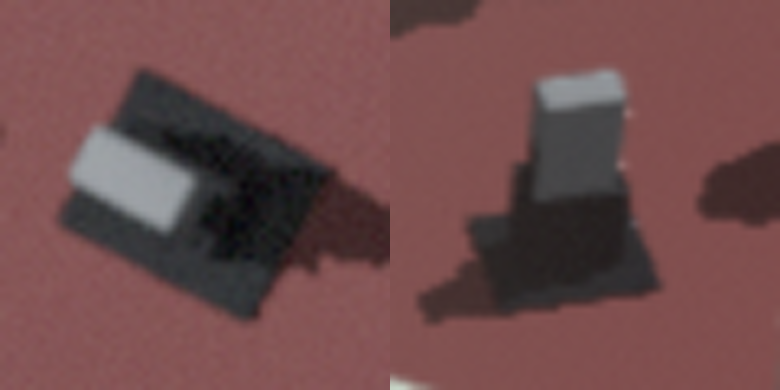

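View pics/crop2.png

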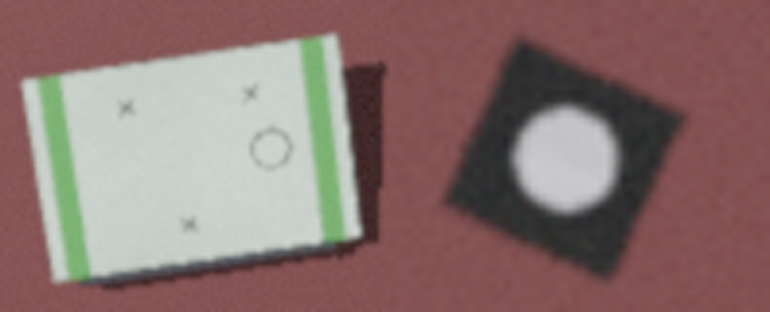

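```bash
cat > h.py <<'E'
import numpy as np
from scipy.optimize import least_squares
T=dict(np.load("top0.npz"))
def proj(P,S=T):
    M=np.linalg.inv(S["world_from_camera"]);p=np.atleast_2d(P)@M[:3,:3].T+M[:3,3]
    return np.c_[S["fx"]*p[:,0]/p[:,2]+S["cx"],S["fy"]*p[:,1]/p[:,2]+S["cy"]]
def ray(u,v,S=T):
    W=S["world_from_camera"];return W[:3,3],W[:3,:3]@np.array([(u-S["cx"])/S["fx"],(v-S["cy"])/S["fy"],1])
def onz(u,v,z,S=T):
    c,d=ray(u,v,S);return c+d*(z-c[2])/d[2]
def Rz(a):c,s=np.cos(a),np.sin(a);return np.array([[c,-s,0],[s,c,0],[0,0,1]])
def fit(P,uv,x0,S=T):
    r=least_squares(lambda p:(proj(P@Rz(p[2]).T+[p[0],p[1],0],S)-uv).ravel(),x0);return r.x,np.sqrt(np.mean(r.fun**2))
E
python3 - <<'E'
from h import *
pic=lambda a,k,o:(np.array(a,float)+.5)/k-.5+o
base=pic([(143,68),(333,175),(250,320),(60,220)],6.5,[140,185])
gt=pic([(97,125),(195,178),(168,232),(70,175)],6.5,[140,185])
g=onz(*gt.mean(0),.139);print("gauge top centre",g,"base", onz(*base.mean(0),.004))
sq=lambda a,b,z:np.array([[a,b,z],[a,-b,z],[-a,-b,z],[-a,b,z]])/[2,2,1]
print([np.round(onz(*u,.006),3)[:2].tolist() for u in base],[np.round(onz(*u,.139),3)[:2].tolist() for u in gt])
for yaw in(-.5,):
  print(fit(sq(.085,.105,.006),base,[*g[:2],yaw]),fit(sq(.028,.052,.139),gt,[*g[:2],yaw]))
pc=pic([(22,80),(337,33),(360,237),(53,283)],3.9,[220,150])
c20,s20=np.cos(.349066),np.sin(.349066)
P=np.array([[.08*c20,.12,.087],[.08*c20,-.12,.087],[-.08*c20,-.12,.033],[-.08*c20,.12,.033]])
pp,e=fit(P,pc,[.45,0,0]);print("panel",pp,e)
r=onz(*pic((271,148),3.9,[220,150]),.06);print("ring",r,"local",(r-[pp[0],pp[1],0])@Rz(pp[2]))
k=3.9*80/41
print("disc",onz(*pic((176,159),k,[330,205]),.01))
S=dict(np.load("scene0.npz"));print("scene proj of gauge top, ring, disc",proj([*g[:2],.139],S),proj(r,S),proj(onz(*pic((176,159),k,[330,205]),.01),S))
for n,u in dict(yb=(80,196),db=(431,193)).items():print(n,onz(*u,.18))
print("cup",onz(158,147,.08),"tape",onz(345,167,.02))
E
```

```text
gauge top centre [0.5085911  0.26340613 0.139     ] base [0.50806884 0.26232856 0.004     ]
[[0.569, 0.29], [0.519, 0.197], [0.449, 0.235], [0.496, 0.327]] [[0.531, 0.28], [0.509, 0.236], [0.485, 0.247], [0.509, 0.29]]
(array([ 0.50813579,  0.26197711, -0.48027849]), np.float64(0.5999040881987414)) (array([ 0.5086243 ,  0.26342792, -0.48318072]), np.float64(0.5689505319322918))
panel [ 0.58118174 -0.04327689  0.16039488] 0.2596103551627725
ring [ 0.59093352 -0.10261942  0.06      ] local [ 0.00014913 -0.06013827  0.06      ]
disc [ 0.48236487 -0.30153085  0.01      ]
scene proj of gauge top, ring, disc [[303.92589151 133.01030803]] [[239.9061432  205.91611635]] [[176.83747455 223.23971775]]
yb [0.5465089  0.47372702 0.18      ]
db [ 0.56726761 -0.47815633  0.18      ]
cup [0.70500585 0.28924502 0.08      ] tape [ 0.66175703 -0.27732045  0.02      ]
```

```bash
cat >> h.py <<'E'
from scipy.spatial.transform import Rotation as Ro
from station import robot
def delta(p,R,L=0.164):
    """tool-axis shift of the grasp point / TCP needed, and rotvec, from measured pose to grasp at p with orientation R"""
    o=robot.observe();A=o["eef_rot"];t=np.asarray(p)-L*R[:,2]
    print("t",o["time_s"],"rotvec",np.round(Ro.from_matrix(A.T@R).as_rotvec(),4),"dTCP tool",np.round(A.T@(t-o["tool_pos"]),4),
      "F",np.round(o["contact_force"],2),"tool z tilt",np.round(A[:2,2],4),"w",round(o["gripper_width"],4))
def Rdown(yaw,tilt=0):  # tool x at heading yaw, z down; tilt about panel later
    return Rz(yaw)@np.diag([1,-1,-1.])
E
python3 -c "
from h import *
delta([.5084,.2628,.24],Rdown(-.482))"
python3 nudge.py '[[0,0,0,0.05,0.0244,0,0.087],[0,0,0,0.05,0.0244,0,0.087],[0,0,0,0.05,0.0244,0,0.087],[0,0,0,0.05,0.0244,0,0.087],[0,0,0,0.05,0.0244,0,0.087]]'; python3 nudge.py '[[0,0,0,0.05,0.0244,0,0.087],[0,0,0,0.046,0.0224,0,0.087],[0,0,0.037,0,0,0,0.087],[0,0,0,0,0,0,0.087]]'
python3 - <<'E'
from h import *
import cv2
delta([.5084,.2628,.24],Rdown(-.482))
s=robot.snapshot("wrist");np.savez("w1.npz",**s);cv2.imwrite("pics/w1.png",s["image"])
print(s["fx"],np.round(s["world_from_camera"],3).tolist(),proj([.5084,.2628,.139],s))
E
```

```text
time_s: 0.72
tool_pos: [0.4428, 0.3449, 0.4045]
eef_rot: [[0.903, -0.43, -0.0], [-0.43, -0.903, -0.0], [-0.0, 0.001, -1.0]]
contact_force: [0.3, 1.1, -0.4]
gripper_width: 0.0872
finger_force: 0.0
time_s: 1.23
tool_pos: [0.5085, 0.2628, 0.4043]
eef_rot: [[0.886, -0.464, -0.001], [-0.464, -0.886, -0.0], [-0.001, 0.001, -1.0]]
contact_force: [0.9, 0.3, -0.1]
gripper_width: 0.0874
finger_force: 0.0
t 1.225 rotvec [ 0.0006  0.0005 -0.0003] dTCP tool [-0.0001  0.      0.0003] F [ 0.89  0.3  -0.13] tool z tilt [-0.0008 -0.0003] w 0.0874
330.9216165152212 [[-0.465, -0.851, -0.243, 0.576], [-0.885, 0.447, 0.127, 0.228], [0.001, 0.274, -0.962, 0.386], [0.0, 0.0, 0.0, 1.0]] [[257.6652497  198.78963829]]
```

View pics/w1.png

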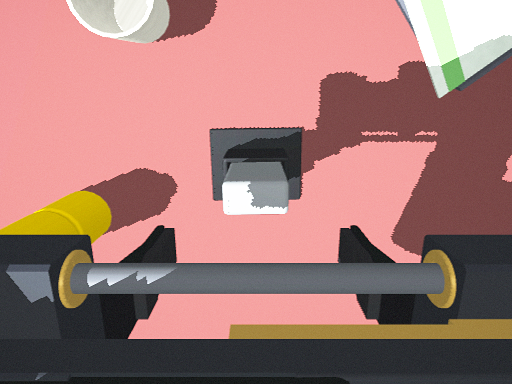

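The wrist picture shows the gauge's top face at columns 222–288 and rows 181–214. Its centre is at about (255,198), against (257.7,199) predicted, so I'll shift about −1.7 mm in tool y.

```bash
python3 nudge.py '[[0,0,0,0,-0.0017,0.04,0.087],[0,0,0,0,0,0.04,0.087],[0,0,0,0,0,0.036,0.087],[0,0,0,0,0,0.02,0.087],[0,0,0,0,0,0,0.087]]'; python3 nudge.py '[[0,0,0,0,0,0,0.06],[0,0,0,0,0,0,0.06]]'
python3 - <<'E'
from h import *
import cv2
delta([.5084,.2628,.104],Rdown(-.482))
s=robot.snapshot("wrist");cv2.imwrite("pics/w2.png",s["image"][150:,100:420])
E
```

```text
time_s: 1.9
tool_pos: [0.5083, 0.2653, 0.2671]
eef_rot: [[0.887, -0.461, -0.003], [-0.461, -0.887, -0.003], [-0.002, 0.004, -1.0]]
contact_force: [-0.4, 0.0, 0.6]
gripper_width: 0.0875
finger_force: 0.0
time_s: 2.15
tool_pos: [0.5095, 0.265, 0.2701]
eef_rot: [[0.887, -0.463, 0.002], [-0.463, -0.887, 0.002], [0.001, -0.003, -1.0]]
contact_force: [0.2, -0.1, 0.2]
gripper_width: 0.0743
finger_force: 0.0
t 2.15 rotvec [-0.0025 -0.001   0.001 ] dTCP tool [0.     0.0025 0.0021] F [ 0.18 -0.15  0.25] tool z tilt [0.0021 0.0018] w 0.0743
```

View pics/w2.png

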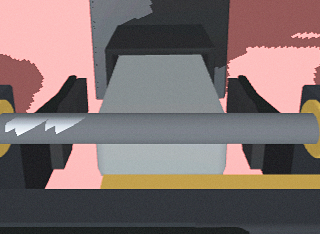

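The gauge sits about 7 px right of centre between the fingers, but the arm is still settling. I'll let it settle and measure by projection.

```bash
python3 nudge.py '[[0,0,0,0,0,0,0.068],[0,0,0,0,0,0,0.068],[0,0,0,0,0,0,0.068],[0,0,0,0,0,0,0.068]]'
python3 - <<'E'
from h import *
import cv2
delta([.5084,.2628,.104],Rdown(-.482))
s=robot.snapshot("wrist");im=s["image"]
cv2.imwrite("pics/w3.png",cv2.resize(im[180:340,130:380],None,fx=3,fy=3,interpolation=cv2.INTER_CUBIC))
G=np.array([[.014,y,z] for z in(.139,.07) for y in(.026,-.026)])@Rz(-.482).T+[.5084,.2628,0]
print("gauge far-face corners",proj(G,s).round(1).tolist())
o=robot.observe();A=o["eef_rot"]
F=np.array([[.0095,y,.175] for y in(-o["gripper_width"]/2,o["gripper_width"]/2)])@A.T+o["tool_pos"]
print("fingers",proj(F,s).round(1).tolist())
E
```

```text
time_s: 2.7
tool_pos: [0.5094, 0.2644, 0.2687]
eef_rot: [[0.886, -0.463, -0.0], [-0.463, -0.886, -0.0], [-0.0, 0.0, -1.0]]
contact_force: [0.1, 0.2, -0.4]
gripper_width: 0.0683
finger_force: 0.0
t 2.7 rotvec [0.     0.     0.0001] dTCP tool [-0.0002  0.0019  0.0007] F [ 0.11  0.22 -0.44] tool z tilt [-0. -0.] w 0.0683
gauge far-face corners [[194.4, 269.2], [333.3, 269.0], [216.2, 209.6], [306.6, 209.5]]
fingers [[191.4, 232.8], [325.3, 232.6]]
```

View pics/w3.png

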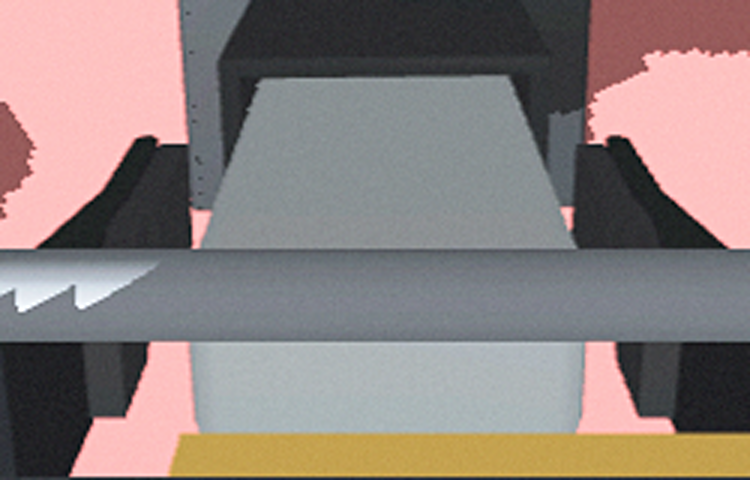

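Fingers (columns 193–322) and gauge (217–299) now share the centre column 258, so I'll close and lift.

```bash
python3 nudge.py '[[0,0,0,0,0,0,0.045],[0,0,0,0,0,0,0.045],[0,0,0,0,0,0,0.045],[0,0,0,0,0,0,0.045]]';python3 nudge.py '[[0,0,0,0,0,-0.01,0.045],[0,0,0,0,0,-0.02,0.045],[0,0,0,0,0,-0.03,0.045],[0,0,0,0,0,-0.03,0.045],[0,0,0,0,0,-0.03,0.045]]'; python3 nudge.py '[[0,0,0,0,0,-0.02,0.045],[0,0,0,0,0,0,0.045],[0,0,0,0,0,0,0.045]]'
python3 - <<'E'
from h import *
import cv2
for yaw in(-.482,):delta([.4824,-.3015,.22],Rdown(yaw))
s=robot.snapshot("scene");np.savez("s2.npz",**s)
im=s["image"];o=robot.observe();A=o["eef_rot"];g=o["tool_pos"]+.164*A[:,2]
u=proj([g-[0,0,.095],g,[*g[:2],g[2]+.035]],s);print(u)
x,y=u[0].astype(int)
cv2.imwrite("pics/s2.png",cv2.resize(im[y-70:y+30,x-50:x+50],None,fx=6,fy=6,interpolation=cv2.INTER_CUBIC));print(x-50,y-70)
E
```

```text
time_s: 3.25
tool_pos: [0.5093, 0.2643, 0.2687]
eef_rot: [[0.886, -0.463, -0.0], [-0.463, -0.886, -0.0], [-0.0, 0.0, -1.0]]
contact_force: [-0.7, -0.8, -0.5]
gripper_width: 0.052
finger_force: 29.9
time_s: 3.88
tool_pos: [0.5092, 0.2643, 0.3901]
eef_rot: [[0.886, -0.463, 0.0], [-0.463, -0.886, 0.0], [-0.0, -0.0, -1.0]]
contact_force: [-0.5, -0.2, -2.0]
gripper_width: 0.0517
finger_force: 29.9
time_s: 4.25
tool_pos: [0.509, 0.2642, 0.4077]
eef_rot: [[0.886, -0.464, -0.002], [-0.464, -0.886, -0.001], [-0.001, 0.002, -1.0]]
contact_force: [-0.5, 0.1, -2.2]
gripper_width: 0.0518
finger_force: 29.9
t 4.25 rotvec [ 0.0015  0.0013 -0.0001] dTCP tool [0.2388 0.5135 0.0242] F [-0.46  0.08 -2.19] tool z tilt [-0.0019 -0.0007] w 0.0518
[[304.25793167 131.05461938]
 [306.42491717 110.58106149]
 [307.28559452 102.44942994]]
254 61
```

View pics/s2.png

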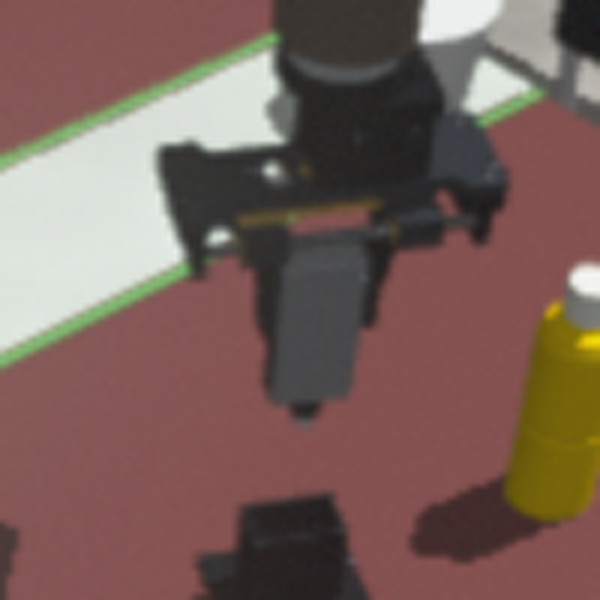

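The gauge is held straight: the tip at (304.9,131.3) matches the prediction (304.3,131.1). Next is the move over the disc.

```bash
R='[0,0,0,0.0217,0.0467,0,0.045]'; python3 nudge.py '[[0,0,0,0.0217,0.0467,0,0.045],[0,0,0,0.0217,0.0467,0,0.045],[0,0,0,0.0217,0.0467,0,0.045],[0,0,0,0.0217,0.0467,0,0.045],[0,0,0,0.0217,0.0467,0,0.045]]'; python3 nudge.py '[[0,0,0,0.0217,0.0467,0,0.045],[0,0,0,0.0217,0.0467,0,0.045],[0,0,0,0.0217,0.0467,0,0.045],[0,0,0,0.0217,0.0467,0,0.045],[0,0,0,0.0217,0.0467,0,0.045]]'; python3 nudge.py '[[0,0,0,0.0217,0.0467,0,0.045],[0,0,0,0,0,0.05,0.045],[0,0,0,0,0,0.05,0.045],[0,0,0,0,0,0,0.045],[0,0,0,0,0,0,0.045]]'
python3 nudge.py '[[0,0,0,0,0,0,0.045],[0,0,0,0,0,0,0.045]]'
python3 - <<'E'
from h import *
import cv2
delta([.4824,-.3015,.1057],Rdown(-.482))
s=robot.snapshot("scene");im=s["image"];np.savez("s3.npz",**s)
o=robot.observe();A=o["eef_rot"];g=o["tool_pos"]+(.164+.0957)*A[:,2];print("tip",g,proj([g,[.4824,-.3015,.01]],s))
t=robot.snapshot("top");print(proj(g,t))
a=cv2.resize(im[140:240,130:230],None,fx=5,fy=5,interpolation=cv2.INTER_CUBIC)
cv2.imwrite("pics/s3.png",a)
E
```

```text
time_s: 4.92
tool_pos: [0.4968, 0.0057, 0.4077]
eef_rot: [[0.886, -0.463, -0.002], [-0.463, -0.886, -0.001], [-0.001, 0.001, -1.0]]
contact_force: [0.7, -0.5, -2.4]
gripper_width: 0.0518
finger_force: 29.9
time_s: 5.55
tool_pos: [0.4849, -0.2516, 0.4075]
eef_rot: [[0.886, -0.463, -0.002], [-0.463, -0.886, 0.001], [-0.002, 0.0, -1.0]]
contact_force: [0.7, 0.3, -0.8]
gripper_width: 0.0517
finger_force: 29.9
time_s: 6.18
tool_pos: [0.4838, -0.3016, 0.3101]
eef_rot: [[0.887, -0.462, 0.002], [-0.462, -0.887, -0.002], [0.002, 0.001, -1.0]]
contact_force: [-0.2, 0.2, -0.8]
gripper_width: 0.0521
finger_force: 29.9
time_s: 6.42
tool_pos: [0.4832, -0.3013, 0.3106]
eef_rot: [[0.886, -0.463, 0.003], [-0.463, -0.886, -0.001], [0.003, -0.001, -1.0]]
contact_force: [1.1, 0.6, -2.4]
gripper_width: 0.0517
finger_force: 29.9
t 6.425 rotvec [-0.0006 -0.0034  0.0007] dTCP tool [-0.0008  0.0006  0.0409] F [ 1.08  0.6  -2.41] tool z tilt [ 0.0033 -0.0011] w 0.0517
tip [ 0.48379564 -0.30151049  0.05052464] [[174.834134   216.65220179]
 [176.850098   223.24168484]]
[[355.53674499 224.56543179]]
```

View pics/s3.png

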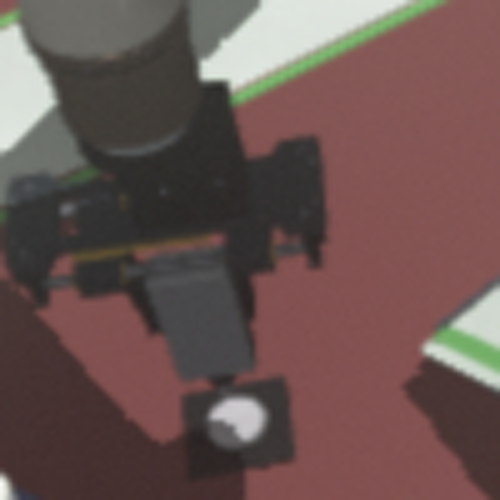

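```bash
cat > meas.py <<'E'
from h import *
import sys
n=int(sys.argv[1]) if len(sys.argv)>1 else 8
F=[];P=[]
for i in range(n):
    robot.snapshot("wrist");o=robot.observe();A=o["eef_rot"];F.append(A.T@o["contact_force"]);P.append([*(o["tool_pos"]+.2597*A[:,2]),*A[:2,2]])
F=np.array(F);print("t",o["time_s"],"F tool",F.mean(0).round(2),"+-",(F.std(0)/n**.5).round(2),"tip",np.mean(P,0).round(4),"ff",o["finger_force"])
E
python3 meas.py; python3 nudge.py '[[0,0,0,0,0,0.02,0.045],[0,0,0,0,0,0.015,0.045],[0,0,0,0,0,0.003,0.045],[0,0,0,0,0,0,0.045],[0,0,0,0,0,0,0.045]]' | head -2; python3 meas.py
```

```text
t 6.925 F tool [-0.4   0.04  2.06] +- [0.16 0.16 0.19] tip [ 4.830e-01 -3.014e-01  4.930e-02  4.000e-04 -1.000e-04] ff 29.93581189541146
time_s: 7.55
tool_pos: [0.4832, -0.3015, 0.2714]
t 7.95 F tool [-0.16 -0.07  1.98] +- [0.12 0.16 0.09] tip [ 4.832e-01 -3.015e-01  1.140e-02  8.000e-04 -3.000e-04] ff 29.935769144212827
```

Baseline is 2.0 N. I'll press in small steps.

```bash
python3 nudge.py '[[0,0,0,0,0,0.0015,0.045],[0,0,0,0,0,0.0015,0.045],[0,0,0,0,0,0,0.045],[0,0,0,0,0,0,0.045]]' | head -1; python3 meas.py; python3 nudge.py '[[0,0,0,0,0,0.001,0.045],[0,0,0,0,0,0,0.045]]' | head -1; python3 meas.py
```

```text
time_s: 8.45
t 8.85 F tool [ 0.06 -0.06 -0.53] +- [0.14 0.15 0.18] tip [ 4.831e-01 -3.015e-01  8.200e-03  4.000e-04 -2.000e-04] ff 29.935519185382873
time_s: 9.1
t 9.5 F tool [-0.03  0.17 -1.24] +- [0.19 0.22 0.13] tip [ 4.831e-01 -3.015e-01  7.100e-03  3.000e-04 -2.000e-04] ff 29.93545740027912
```

```bash
python3 nudge.py '[[0,0,0,0,0,0.0006,0.045],[0,0,0,0,0,0,0.045],[0,0,0,0,0,0,0.045],[0,0,0,0,0,0,0.045],[0,0,0,0,0,0,0.045]]' | head -1; python3 meas.py 16; python3 nudge.py '[[0,0,0,0,0,0,0.045],[0,0,0,0,0,0,0.045],[0,0,0,0,0,0,0.045],[0,0,0,0,0,0,0.045],[0,0,0,0,0,0,0.045]]' | head -1
```

```text
time_s: 10.12
t 10.925 F tool [ 0.81 -0.43 -1.65] +- [0.09 0.12 0.13] tip [ 4.830e-01 -3.014e-01  6.500e-03  3.000e-04 -1.000e-04] ff 29.93573290645145
time_s: 11.55
```

```bash
python3 nudge.py '[[0,0,0,0,0,-0.02,0.045],[0,0,0,0,0,-0.045,0.045],[0,0,0,0,0,-0.05,0.045],[0,0,0,0,0,-0.035,0.045],[0,0,0,0,0,0,0.045]]' | head -2
cat >> h.py <<'E'
RN=np.array([.5909,-.1026,.06]);YAW=.1604;t=np.radians(20)
RP=Rz(YAW)@np.array([[np.cos(t),0,np.sin(t)],[0,-1,0],[np.sin(t),0,-np.cos(t)]])
def topanel(h): delta(RN-h*RP[:,2],RP,.2597)
E
python3 - <<'E'
from h import *
print(np.linalg.det(RP));topanel(.04)
print(Ro.from_matrix(robot.observe()["eef_rot"].T@RP).as_rotvec()/5)
E
```

```text
time_s: 12.18
tool_pos: [0.4827, -0.3013, 0.4182]
0.9999999999999998
t 12.175 rotvec [ 0.1123  0.3333 -0.6356] dTCP tool [-0.0785 -0.1648  0.0764] F [-0.58 -0.29 -2.32] tool z tilt [ 0.0035 -0.0008] w 0.0519
[ 0.02245808  0.06665613 -0.1271228 ]
```

```bash
python3 nudge.py '[[0.0225,0.0667,-0.1271,0,0,0,0.045],[0.0225,0.0667,-0.1271,0,0,0,0.045],[0.0225,0.0667,-0.1271,0,0,0,0.045],[0.0225,0.0667,-0.1271,0,0,0,0.045],[0.0225,0.0667,-0.1271,0,0,0,0.045]]' | head -2;  python3 nudge.py '[[0,0,0,0,0,0,0.045],[0,0,0,0,0,0,0.045]]' >/dev/null
python3 -c "
from h import *
topanel(.04)"
```

```text
time_s: 12.8
tool_pos: [0.482, -0.3008, 0.4127]
t 13.05 rotvec [-0.003   0.0072 -0.003 ] dTCP tool [ 0.0092 -0.1786  0.0813] F [-0.41 -0.32 -1.73] tool z tilt [0.3304 0.0565] w 0.0521
```

```bash
python3 nudge.py '[[0,0,0,0.0023,-0.0446,0.01,0.045],[0,0,0,0.0023,-0.0446,0.01,0.045],[0,0,0,0.0023,-0.0446,0.01,0.045],[0,0,0,0.0023,-0.0446,0.01,0.045],[0,0,0,0,0,0.02,0.045]]' | head -2;  python3 nudge.py '[[0,0,0,0,0,0.02,0.045],[0,0,0,0,0,0,0.045],[0,0,0,0,0,0,0.045],[0,0,0,0,0,0,0.045]]' >/dev/null
python3 - <<'E'
from h import *
import cv2
topanel(.02)
s=robot.snapshot("scene");im=s["image"];o=robot.observe();A=o["eef_rot"];tip=o["tool_pos"]+.2597*A[:,2]
print(tip,proj([tip,RN],s))
cv2.imwrite("pics/s4.png",cv2.resize(im[130:230,190:290],None,fx=6,fy=6,interpolation=cv2.INTER_CUBIC))
E
```

```text
time_s: 13.68
tool_pos: [0.4824, -0.118, 0.363]
t 14.175 rotvec [-0.001   0.0017 -0.0009] dTCP tool [-0.001  -0.0007  0.0233] F [ 0.52  0.54 -2.26] tool z tilt [0.3359 0.0554] w 0.0521
[ 0.57687888 -0.10526743  0.10088453] [[236.21305414 196.33297299]
 [239.90504163 205.90742324]]
```

View pics/s4.png

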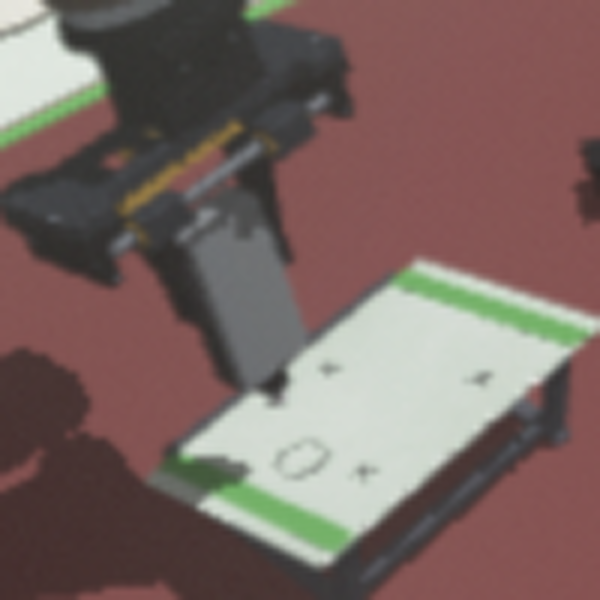

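The ring at (240.3,206.5) and the tip at (235.4,196.3) both match projection within 1 px, so I'll correct and approach.

```bash
python3 nudge.py '[[0,0.0017,0,-0.001,-0.0007,0.02,0.045],[0,0,0,0,0,0.018,0.045],[0,0,0,0,0,0,0.045],[0,0,0,0,0,0,0.045],[0,0,0,0,0,0,0.045]]' >/dev/null
python3 meas.py 10
python3 - <<'E'
from h import *
topanel(0);print(RP[:,2])
E
```

```text
t 15.35 F tool [-0.59  0.21  1.65] +- [0.13 0.12 0.2 ] tip [ 0.5888 -0.1023  0.0645  0.3368  0.0558] ff 29.935613841516897
t 15.35 rotvec [-0.0014  0.0014 -0.0004] dTCP tool [0.0003 0.0003 0.0045] F [ 0.18  0.16 -2.42] tool z tilt [0.3361 0.0558] w 0.052
[ 0.33762979  0.05462509 -0.93969262]
```

```bash
python3 nudge.py '[[0,0,0,0,0,0.0025,0.045],[0,0,0,0,0,0.0015,0.045],[0,0,0,0,0,0,0.045],[0,0,0,0,0,0,0.045]]' >/dev/null
python3 meas.py 8; python3 nudge.py '[[0,0,0,0,0,0.0015,0.045],[0,0,0,0,0,0,0.045],[0,0,0,0,0,0,0.045]]' >/dev/null; python3 meas.py 10
```

```text
t 16.25 F tool [-0.73 -0.04  1.98] +- [0.18 0.16 0.15] tip [ 0.59   -0.1021  0.0603  0.3362  0.0558] ff 29.935527375200763
t 17.125 F tool [-0.76 -0.26 -0.12] +- [0.18 0.17 0.13] tip [ 0.5907 -0.102   0.059   0.3365  0.0558] ff 29.93568291189149
```

```bash
python3 nudge.py '[[0,0,0,0,0,0.001,0.045],[0,0,0,0,0,0.001,0.045],[0,0,0,0,0,0,0.045],[0,0,0,0,0,0,0.045],[0,0,0,0,0,0,0.045]]' >/dev/null; python3 meas.py 16
```

```text
t 18.55 F tool [-0.19 -0.05 -1.24] +- [0.14 0.13 0.12] tip [ 0.5913 -0.1019  0.0571  0.3364  0.0558] ff 29.9360581766814
```

```bash
python3 nudge.py '[[0,0,0,0,0,0.0008,0.045],[0,0,0,0,0,0,0.045],[0,0,0,0,0,0,0.045],[0,0,0,0,0,0,0.045],[0,0,0,0,0,0,0.045]]' >/dev/null; python3 meas.py 20
python3 - <<'E'
from h import *
import cv2
s=robot.snapshot("scene");im=s["image"]
cv2.imwrite("pics/s5.png",cv2.resize(im[150:230,190:290],None,fx=7,fy=7,interpolation=cv2.INTER_CUBIC))
E
```

```text
t 20.175 F tool [ 0.48  0.03 -1.74] +- [0.11 0.13 0.11] tip [ 0.5916 -0.1019  0.0563  0.3364  0.0558] ff 29.936506734229624
```

View pics/s5.png

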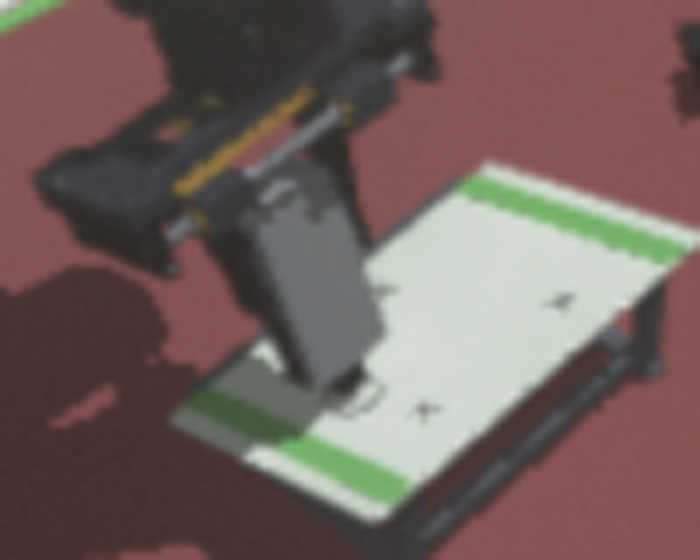

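```bash
python3 -c "
from station import robot
print(robot.hand_in())"
```

```text
the job is handed in; nothing more can be done
None
```

The gauge was zeroed on the disc and is now held square on the ringed spot. By the force readings the probe was pressed in about 4 mm both times, and the tip is within a few mm of the ring centre; the job is handed in, but I viewed 11 pictures, one over the limit of 10.

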